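# Clamp a nested set of drawn cups with the hand pump

### The arm

A 6-joint arm with a two-finger parallel gripper is mounted at the origin on the work surface. World frame = base frame: x ahead of the robot, y to its left, z up, the work surface at z = 0. Lengths are in m, angles in rad, forces in N, time in s.
With the tool pointing down it reaches from about 0.275 to 0.85 m from the base axis. Payload 5.2 kg.
Tool frame: the origin (TCP) lies at the very end of the fingers, on their centre line; the grasp point (between the pads) lies 19 mm behind it; z points along the fingers, y is the line along which they close (so a half turn about z gives the same grasp; the last joint's range is limited). The gripper opens to 85 mm and grips with 20 to 120 N. Pads are 22 mm wide; open, the fingers measure 114 mm over their backs; the gripper's body (76 mm by 85 mm) begins 54 mm behind the grasp point. The pads swing forward as they close: fully open they stand 13 mm farther back than shut.
Start: joints at [-1.432, 0.259, 1.535, -0, 1.348, -0.203], TCP at [0.184, -0.518, 0.231] pointing down, gripper open.
Joint ranges: [-3.14, 3.14], [-0.91, 2.08], [0.19, 2.58], [-1.22, 4.36], [0.22, 2.71], [-3.12, 3.12]. Speed limits (rad/s): [2.57, 2.57, 3.14, 3.14, 3.14, 3.14].

### API

Orientations are given as a unit quaternion [w, x, y, z].
In Python, from cell import arm gives the robot as it stands.
- The arm moves only by the tool play_rows, never from a script. Its argument "motion" is a list of rows, each a list of 5 numbers: the opening, from -1 (shut) to 1 (fully open), then the shift along the world's x, y, z in mm, then the turn about the world's z in degrees. A call has 1 to 12 rows; each row is the pose to reach, as a shift and turn from the pose commanded when the call began; what a row does not reach only later rows make up. A row lasts 1/12 s, in which the tool goes at most 41.7 mm and 7.16 degrees, less where a joint would pass 70% of its speed; a pose out of reach is approached as far as the arm can. A call with a gripper value outside its range is refused whole. The fingers move at their own pace and stop on an object; "squeeze" is the grip in N (left out, the last holds). Time passes only in rows, so rows that repeat a pose let the fingers close. It gives the time, the measured TCP pose, the force, the opening and the grip force at its end, in the units of the state.
- arm.observe(): the state, without advancing time (a new reading comes with each control period).
- arm.get_image(name): name is "side" or "top"; returns a dict with "frame" (400x640x3 uint8, red, green, blue), "intrinsics" (3x3 intrinsics, pixels), "cam_to_world" (4x4, takes a point from camera to world coordinates). Camera axes: x right, y down, z forward; pixel columns grow to the right and rows downward; lengths in m; the calibration is good to about 2 mm. A picture is of the moment at which its call begins. There is no depth.
- arm.close_job(): hands the job in; it is judged then, once.
The state is a dict: "time_s": time; "qpos": joint angles; "joint_vel": joint speeds; "effort": joint torques, N m; "eef_pos": TCP position; "ee_rot": TCP orientation; "wrist_force": force on the tool from outside, world axes, zero at the start; "wrist_torque": the same for the moment, N m; "grip_width": opening from 0.0 (shut) to 1.0 (fully open); "grasp_force": force on a finger pad.
Only numpy, scipy, OpenCV 4.12 (cv2) and the standard library are available. Lean on these libraries where they do the work, as an engineer would, in place of code of your own. Each camera call takes 0.05 s, during which the arm holds its last target. There are 200 camera calls.

### The job

Get the drawn copper cups ready for trimming: stand them all in the steel collar of the clamping base, nested one inside another in size order from the widest to the narrowest, each resting on the floor of the one around it, and turn the black reset knob of the base back to its zero stop (these two in either order). Then clamp them by pumping the lever of the hand pump: four full strokes, each right down to the stop and fully back up. Leave the cups nested and upright, the knob at zero and the lever up, and do not disturb the mug, steel block and ring cone.

Things in the scene. Friction and masses are not known exactly. Their poses are not given: they have to be found in the camera images.
- cup1: widest and lowest of the plain round drawn copper cups: 68 mm across the rim, 64 mm across the foot, 34 mm tall, wall 2.5 mm, floor 5 mm thick; about 0.1 kg or less; stands upright, open upwards, at the start. Origin: centre of the underside, z up along the axis.
- cup2: second widest of the plain round drawn copper cups: 58 mm across the rim, 54 mm across the foot, 52 mm tall, wall 2.5 mm, floor 5 mm thick; about 0.1 kg or less; stands upright, open upwards, at the start. Origin: centre of the underside, z up along the axis. May be absent (None from the start).
- cup3: middle of the plain round drawn copper cups: 48 mm across the rim, 44 mm across the foot, 70 mm tall, wall 2.5 mm, floor 5 mm thick; about 0.1 kg or less; stands upright, open upwards, at the start. Origin: centre of the underside, z up along the axis. May be absent (None from the start).
- cup4: second narrowest of the plain round drawn copper cups: 38 mm across the rim, 34 mm across the foot, 88 mm tall, wall 2.5 mm, floor 5 mm thick; about 0.1 kg or less; stands upright, open upwards, at the start. Origin: centre of the underside, z up along the axis. May be absent (None from the start).
- cup5: narrowest and tallest of the plain round drawn copper cups: 28 mm across the rim, 24 mm across the foot, 106 mm tall, wall 2.5 mm, floor 5 mm thick; about 0.1 kg or less; stands upright, open upwards, at the start. Origin: centre of the underside, z up along the axis. May be absent (None from the start).
- chuck: clamping base, fixed to the bench but placed differently each time: a grey plate 255 x 110 mm and 12 mm thick with a steel collar at one end and the black reset knob on a white dial at the other. Origin: on the bench under the collar's centre; the knob's axis is 120 mm from it along the base's own -x; z up.
- seat (a point): centre of the collar's flat floor, 16 mm above the bench; cup1 stands on it. The collar is 71 mm wide inside, 96 mm outside, and rises 8 mm above this floor.
- knob_grip (a point): middle of the knob's upright grip bar, on the knob's axis, 49 mm above the bench; the bar is 46 mm long (along this point's x axis), 14 mm wide (along its y), and its top is 7 mm above this point, its lower end 25 mm below it. The point turns with the knob; z up.
- knob (a joint): angle of the reset knob, rad: 0 at its zero stop (bar in line with the base plate, the white mark on the bar pointing away from the collar to the dark stop pin at the dial's edge), growing as it turns clockwise seen from above, up to 3.0; starts somewhere between 0.8 and 2.4, so turn it counter-clockwise. It stays where it is left (friction 0.06 N m).
- pump: hand pump, fixed to the bench but placed differently each time: grey foot plate 160 x 100 mm, lying cylinder, upright fork 117 mm high. Its lever reaches out along the pump's own -x. Origin: on the bench, 60 mm from the fork's pivot towards the grip; z up.
- pivot (a point): the lever's hinge axis, in the fork, 100 mm above the bench; the axis runs along the pump's y.
- lever_grip (a point): middle of the black rubber grip (24 mm thick, about 79 mm long with its round ends) on the axis of the lever, 160 mm from the pivot. It is about 147 mm above the bench with the lever up and 60 mm with the lever down. Push down on it from above.
- pump_lever (a joint): angle of the pump lever, rad: 0 fully up (sloping 0.3 rad up from level towards the grip), 0.55 at its lower stop (0.25 rad below level). A spring of about 0.6 N m up and 1.7 N m down (4 to 11 N at the grip) raises it again.
- mug: white ceramic mug, 80 mm wide, 90 mm tall: leave alone. Origin: centre of the underside.
- block: steel bench block 90 x 90 x 30 mm: leave alone. Origin: centre of the underside.
- cone: dark steel ring cone, 36 mm wide, 62 mm tall: leave alone. Origin: centre of the underside.

How it is judged:
By the outcome, as a careful person would: the job done as asked, in the order asked, and still so for the second after the job is handed in, with the robot touching nothing.
Of cup2, cup3, cup4, cup5 only 2 to 4 are there at a start; the rules pass over those that are not, and their reading is None.
At some moment in a run one of cup1, cup2, cup3 may be knocked a few centimetres aside while the robot is not near it.
It also fails if it takes over 210 s, if anything falls off the work surface, if the arm or the gripper's body presses on something with over 40 N, if the wrist force passes 120 N, or if a joint passes its speed limit or range.

## Working session

There is one attempt and no reset: what is moved stays moved. The work goes in short steps, Python scripts to look and compute and a tool call to move; the robot and the scene stay as the last step left them, time stands still between calls to the robot, and variables do not carry over. Pictures are saved under pics/ and viewed, at most 14 in all, crops included, and the job is handed in when it is done.

Besides the shell and the picture viewer there is one more tool, called after "Call:" by a JSON object that holds its "api" and its "payload", one argument or row to a line. play_rows: Moves the arm, as the interface text tells. Its arguments: {"type":"object","properties":{"motion":{"type":"array"},"squeeze":{"type":"number"}},"required":["motion"]}

```bash
ls; mkdir -p pics; cat > h.py <<'E'
import numpy as np, cv2
from cell import arm
def grab(n,save=None):
    d=arm.get_image(n); f=np.array(d["frame"])
    if save: cv2.imwrite(f"pics/{save}.png",f[:,:,::-1])
    return f,np.array(d["intrinsics"]),np.array(d["cam_to_world"])
def ray(K,T,u,v,z):
    d=T[:3,:3]@np.linalg.inv(K)@np.array([u,v,1.]); o=T[:3,3]
    return o+d*(z-o[2])/d[2]
def proj(K,T,p):
    c=np.linalg.inv(T)@np.append(p,1); q=K@c[:3]; return q[:2]/q[2]
E
python3 - <<'E'
from h import *
for n in("top","side"):
    f,K,T=grab(n,n+"0"); print(n,K.round(1).tolist(),T.round(3).tolist())
s=arm.observe(); print(s)
E
```

```text
pics
top [[407.4, 0.0, 320.0], [0.0, 407.4, 196.6], [0.0, 0.0, 1.0]] [[-0.011, -0.996, 0.091, 0.518], [-1.0, 0.01, -0.012, -0.014], [0.011, -0.091, -0.996, 1.209], [0.0, 0.0, 0.0, 1.0]]
side [[424.5, 0.0, 325.7], [0.0, 424.5, 197.2], [0.0, 0.0, 1.0]] [[0.972, -0.159, 0.171, 0.432], [-0.232, -0.582, 0.779, -0.761], [-0.024, -0.797, -0.603, 0.699], [0.0, 0.0, 0.0, 1.0]]
{'time_s': 0.1, 'qpos': array([-1.43177018e+00,  2.59243828e-01,  1.53597460e+00,  1.49706266e-06,
        1.34802228e+00, -2.02835141e-01]), 'joint_vel': array([ 0.00123519, -0.00188965, -0.00294964, -0.00134029, -0.00104303,
       -0.00142774]), 'effort': array([ 3.31004674e-03, -4.46967494e+01, -2.91246718e+01, -3.33328262e-05,
        6.26829366e-03,  4.07991806e-06]), 'eef_pos': array([ 0.18431897, -0.51768435,  0.23057161]), 'ee_rot': array([-8.23581942e-04,  9.85426585e-01,  1.70099284e-01,  2.70151543e-05]), 'wrist_force': array([ 0.23138749, -0.32078802, -0.10534493]), 'wrist_torque': array([ 0.00822155, -0.04151803, -0.00997095]), 'grasp_force': 0.0, 'grip_width': 1.0011651733453126}
```

View pics/top0.png

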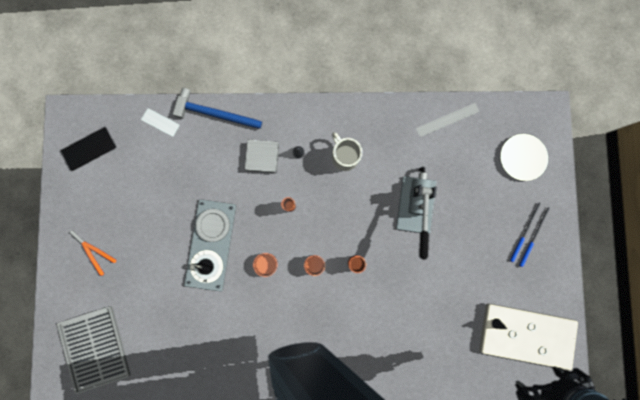

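View pics/side0.png

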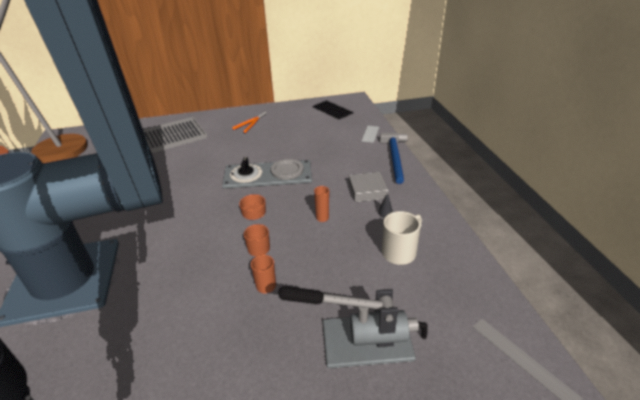

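Top view: cups at about (264,265), (314,265), (357,264), (288,204); base collar (211,224), knob (205,267); pump grip (424,245). The side view shows the same four cups in a row of three plus one tall one.

```bash
cat >> h.py <<'E'
def cups(n,save=None):
    f,K,T=grab(n,save); h=cv2.cvtColor(f,cv2.COLOR_RGB2HSV)
    m=((h[...,0]<13)|(h[...,0]>172))&(h[...,1]>110)&(h[...,2]>50)
    if n=="top": m[:190]=0;m[330:]=0;m[:,:180]=0;m[:,480:]=0
    else: m[:,:215]=0;m[:150]=0;m[320:]=0
    out=[]
    k,lab,st,ce=cv2.connectedComponentsWithStats(m.astype(np.uint8))
    for i in range(1,k):
        if st[i,4]>40: 
            c=max(cv2.findContours((lab==i).astype(np.uint8),0,1)[0],key=cv2.contourArea)
            hull=cv2.convexHull(c); M=np.zeros(m.shape,np.uint8); cv2.fillConvexPoly(M,hull,1)
            v,u=np.nonzero(M); out.append((u.mean(),v.mean(),st[i,:5],hull))
    return f,K,T,out
E
python3 - <<'E'
from h import *
H={34:1,52:2,70:3,88:4,106:5}
for n in("top","side"):
    f,K,T,o=cups(n)
    for u,v,s,_ in o:
        print(n,round(u,1),round(v,1),s,[(h,(ray(K,T,u,v,h/2000)[:2]*1000).round(0).tolist()) for h in H])
f,K,T=grab("top")
a=cv2.resize(f[190:300,170:300],None,fx=5,fy=5,interpolation=cv2.INTER_CUBIC)
cv2.imwrite("pics/base.png",a[:,:,::-1])
b=cv2.resize(f[160:270,380:450],None,fx=5,fy=5,interpolation=cv2.INTER_CUBIC)
cv2.imwrite("pics/pump.png",b[:,:,::-1])
E
```

```text
top 288.2 204.3 [282 198  13  13 112] [(34, [605.0, 65.0]), (52, [604.0, 65.0]), (70, [604.0, 64.0]), (88, [603.0, 63.0]), (106, [602.0, 63.0])]
top 264.5 264.2 [253 254  24  22 395] [(34, [432.0, 134.0]), (52, [433.0, 133.0]), (70, [434.0, 132.0]), (88, [434.0, 131.0]), (106, [435.0, 130.0])]
top 356.4 263.5 [348 255  17  18 227] [(34, [431.0, -131.0]), (52, [432.0, -131.0]), (70, [433.0, -130.0]), (88, [433.0, -129.0]), (106, [434.0, -128.0])]
top 313.0 264.8 [304 256  19  19 271] [(34, [429.0, -6.0]), (52, [430.0, -6.0]), (70, [430.0, -6.0]), (88, [431.0, -6.0]), (106, [432.0, -6.0])]
side 321.6 203.2 [315 186  14  36 458] [(34, [610.0, 98.0]), (52, [607.0, 86.0]), (70, [605.0, 75.0]), (88, [603.0, 64.0]), (106, [600.0, 52.0])]
side 252.4 206.4 [240 194  25  26 526] [(34, [432.0, 132.0]), (52, [432.0, 120.0]), (70, [432.0, 108.0]), (88, [432.0, 97.0]), (106, [432.0, 85.0])]
side 260.4 257.0 [ 244  224   32   69 1405] [(34, [432.0, -59.0]), (52, [432.0, -68.0]), (70, [432.0, -77.0]), (88, [432.0, -87.0]), (106, [432.0, -96.0])]
```

View pics/base.png

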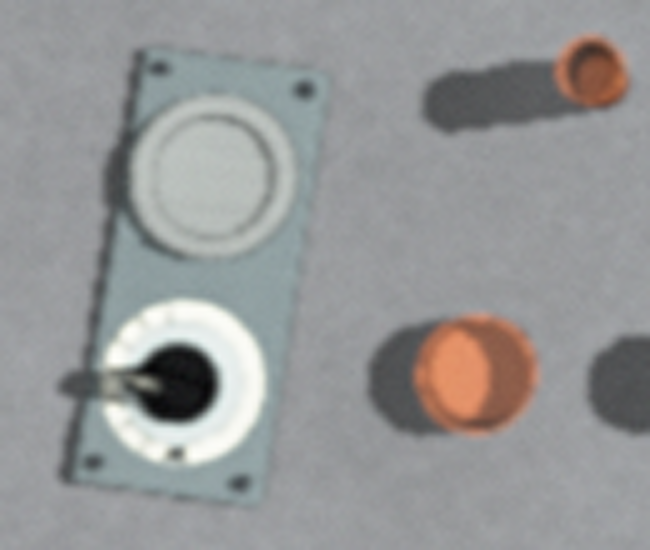

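View pics/pump.png

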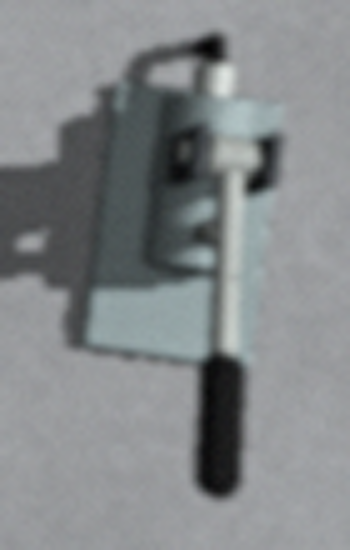

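```bash
python3 - <<'E'
from h import *
f,K,T=grab("side"); a=cv2.resize(f[145:195,215:320],None,fx=7,fy=7,interpolation=cv2.INTER_CUBIC)
cv2.imwrite("pics/knobs.png",a[:,:,::-1])
f,K,T=grab("top")
g=f.astype(int); h=cv2.cvtColor(f,cv2.COLOR_RGB2HSV)
# collar
for name,(u,v),z in(("collar",(212.2,225.0),.024),("dial",(206.4,265.9),.014)): print(name,(ray(K,T,u,v,z)*1000).round(1))
# base plate: greenish
m=((g[...,1]-g[...,0])>8).astype(np.uint8); m[:190]=0;m[300:]=0;m[:,:170]=0;m[:,245:]=0
w=(g.min(2)>215).astype(np.uint8); w[:240]=0;w[300:]=0;w[:,:180]=0;w[:,240:]=0
for nm,mm,z in(("plate",m,.012),("dialmask",w,.014)):
    c=np.vstack([c for c in cv2.findContours(mm,0,1)[0] if cv2.contourArea(c)>5]); r=cv2.minAreaRect(c); bx=cv2.boxPoints(r)
    print(nm,r,(ray(K,T,*r[0],z)*1000).round(1)); P=np.array([ray(K,T,*b,z)*1000 for b in bx]); print(P.round(0)[:,:2].tolist())
# dial white ellipse
c=max(cv2.findContours(w,0,1)[0],key=cv2.contourArea);print(cv2.fitEllipse(cv2.convexHull(c)))
# lever grip: black
d=(g.max(2)<45).astype(np.uint8); d[:220]=0;d[275:]=0;d[:,:400]=0;d[:,450:]=0
c=max(cv2.findContours(d,0,1)[0],key=cv2.contourArea); r=cv2.minAreaRect(c); print("grip",r,(ray(K,T,*r[0],.147)*1000).round(1),(ray(K,T,*cv2.boxPoints(r)[0],.15)*1000).round(0))
m=((g[...,1]-g[...,0])>8).astype(np.uint8); m[:150]=0;m[250:]=0;m[:,:380]=0;m[:,450:]=0
c=max(cv2.findContours(m,0,1)[0],key=cv2.contourArea); print("pumpplate",cv2.minAreaRect(c))
print("pivotpix",(ray(K,T,380+233/5,160+155/5,.107)*1000).round(1))
E
```

```text
collar [546.8 284.7  24. ]
dial [429.2 302.4  14. ]
plate ((209.94493103027344, 244.90963745117188), (38.65395736694336, 88.53225708007812), 9.246112823486328) [489.3 293.5  12. ]
[[374.0, 367.0], [626.0, 330.0], [607.0, 218.0], [355.0, 257.0]]
dialmask ((206.78822326660156, 265.7529296875), (30.52520751953125, 31.44556427001953), 4.39870548248291) [429.6 301.3  14. ]
[[389.0, 348.0], [478.0, 343.0], [471.0, 254.0], [381.0, 260.0]]
((206.07017517089844, 266.083251953125), (31.46635627746582, 32.48440933227539), 39.862815856933594)
grip ((423.2769470214844, 244.515380859375), (6.711872577667236, 26.95842933654785), 3.1798300743103027) [ 487.2 -293.5  147. ] [ 453. -281.  150.]
pumpplate ((412.3387451171875, 204.18255615234375), (25.58143424987793, 53.86513137817383), 7.765166282653809)
pivotpix [ 630.9 -318.1  107. ]
```

View pics/knobs.png

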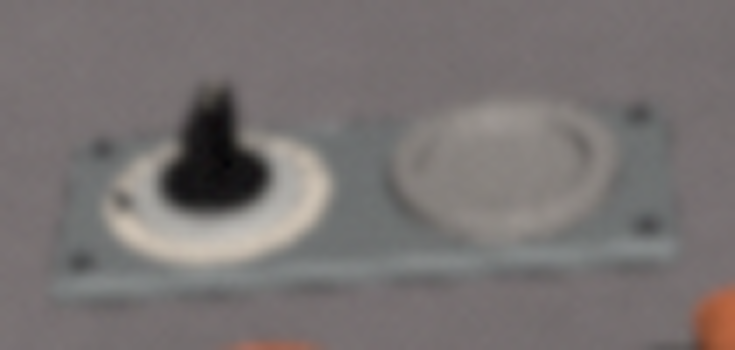

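```bash
python3 - <<'E'
from h import *
f,K,T=grab("top"); fs,Ks,Ts=grab("side")
a=np.array([.4284,.303])
print("top axis z56",proj(K,T,[*a,.056]),"z24",proj(K,T,[*a,.024]))
for th in(.8,1.1,1.4,1.7,2.0,2.3):
    w=np.radians(171.4)-th; e=np.array([np.cos(w),np.sin(w)])*.023
    print(th,[proj(k,t,[*(a+s*e),.056]).round(1).tolist() for k,t in((K,T),(Ks,Ts)) for s in(1,-1)])
print(f[258:274,184:218].min(2))
print(fs[154:170,236:256].min(2))
E
```

```text
top axis z56 [202.15791374 267.36437214] z24 [205.25474038 266.45278557]
0.8 [[195.3, 272.3], [209.0, 262.4], [238.3, 157.5], [248.8, 162.9]]
1.1 [[194.3, 270.1], [210.0, 264.6], [240.4, 156.6], [246.7, 163.7]]
1.4 [[193.9, 267.6], [210.4, 267.1], [242.7, 156.1], [244.3, 164.3]]
1.7 [[194.2, 265.2], [210.1, 269.6], [245.1, 155.9], [241.9, 164.5]]
2.0 [[195.3, 262.9], [209.0, 271.9], [247.3, 156.1], [239.6, 164.3]]
2.3 [[197.0, 261.0], [207.3, 273.7], [249.2, 156.7], [237.6, 163.7]]
[[156 151 143 117  98 116 138 159 186 209 222 231 234 233 230 228 224 212
  194 167 152 147 149 163 186 207 223 232 233 232 233 235 238 243]
 [152 149 130 100  91 114 143 181 221 235 231 225 226 228 230 216 191 159
  122  89  69  63  66  82 103 137 184 215 232 232 231 232 235 240]
 [156 149 122  91  91 117 152 202 238 244 241 232 228 229 219 183 129  79
   50  34  26  24  26  28  37  64 115 168 212 233 233 231 233 238]
 [157 147 121  91  98 125 161 213 243 246 244 238 234 219 187 126  65  31
   20  25  22  24  21  25  20  26  50 108 180 221 233 230 231 235]
 [155 148 121  93 105 134 172 209 237 240 234 223
[... 2304 characters left out ...]
 115 112
  112 113]
 [111 112 112 109  98  73  44  29  23  19  14  26  62  93 109 113 113 111
  109 112]
 [108 109 108 105  89  62  35  23  19  16  14  28  63  99 115 120 119 113
  113 116]
 [108 109 110 106  85  53  31  20  22  18  13  27  61 102 123 129 129 129
  129 129]
 [115 118 123 119  92  53  31  25  19  15  14  20  49  85 114 125 133 142
  149 150]
 [125 129 134 123  91  53  30  22  21  16  10  15  28  54  77  98 121 146
  158 161]
 [139 138 127 104  75  42  23  21  17  10  14  11  18  26  41  60  95 128
  152 161]
 [150 133 109  75  46  27  23  19  21  13  12  12  22  18  21  34  63 106
  143 158]
 [152 124  85  49  27  21  19  22  20  14  12  18  22  16  17  26  48  91
  136 159]]
```

Call:
{"api": "play_rows", "payload": {
  "motion": [
    [1,124,325,-40,0],
    [1,124,325,-40,0],
    [1,124,325,-40,0],
    [1,124,325,-40,0],
    [1,248,651,-80,0],
    [1,248,651,-80,0],
    [1,248,651,-80,0],
    [1,248,651,-80,0],
    [1,248,651,-80,0],
    [1,248,651,-80,0],
    [1,248,651,-80,0],
    [1,248,651,-80,0]
  ]
}}

```text
time_s: 1.45
eef_pos: [0.3616, -0.0521, 0.1745]
ee_rot: [0.0, 0.985, 0.17, 0.001]
wrist_force: [1.2, -0.2, 0.6]
grip_width: 0.994
grasp_force: 0.0
```

Call:
{"api": "play_rows", "payload": {
  "motion": [
    [1,0,0,0,0]
  ]
}}

```text
time_s: 1.53
eef_pos: [0.3618, -0.0465, 0.1737]
ee_rot: [-0.002, 0.985, 0.175, 0.0]
wrist_force: [-0.2, -0.8, -0.5]
grip_width: 1.002
grasp_force: 0.0
```

```bash
cat >> h.py <<'E'
def show():
    s=arm.observe(); print("tcp",(s["eef_pos"]*1000).round(1),"t",round(s["time_s"],1),"yaw",round(float(np.degrees(2*np.arctan2(s["ee_rot"][2],s["ee_rot"][1]))),1),"q",s["qpos"].round(2),"gw",round(s["grip_width"],3))
    for n in("top","side"):
        f,K,T,o=cups(n)
        for u,v,st,_ in o:
            print(n,round(u,1),round(v,1),st[2:],[(h,(ray(K,T,u,v,h/2000)[:2]*1000).round(0).tolist()) for h in (34,52,70,88)])
E
python3 -c "from h import *; show()"
```

```text
tcp [361.8 -46.5 173.7] t 1.5 yaw 20.1 q [-0.44 -0.03  2.02  0.    1.15  0.78] gw 1.002
top 288.2 204.4 [ 13  13 108] [(34, [605.0, 65.0]), (52, [604.0, 64.0]), (70, [604.0, 64.0]), (88, [603.0, 63.0])]
top 264.4 264.1 [ 24  22 398] [(34, [432.0, 134.0]), (52, [433.0, 133.0]), (70, [434.0, 132.0]), (88, [434.0, 131.0])]
top 356.3 263.4 [ 17  18 228] [(34, [431.0, -131.0]), (52, [432.0, -130.0]), (70, [433.0, -130.0]), (88, [433.0, -129.0])]
top 313.3 264.9 [ 20  19 275] [(34, [429.0, -7.0]), (52, [429.0, -7.0]), (70, [430.0, -7.0]), (88, [431.0, -7.0])]
side 321.6 203.2 [ 14  36 458] [(34, [610.0, 98.0]), (52, [607.0, 86.0]), (70, [605.0, 75.0]), (88, [603.0, 64.0])]
side 252.4 206.4 [ 25  26 527] [(34, [432.0, 132.0]), (52, [432.0, 120.0]), (70, [432.0, 108.0]), (88, [432.0, 97.0])]
side 260.4 257.0 [  32   69 1404] [(34, [432.0, -59.0]), (52, [432.0, -68.0]), (70, [432.0, -77.0]), (88, [432.0, -87.0])]
```

Call:
{"api": "play_rows", "payload": {
  "motion": [
    [1,35,90,-20,0],
    [1,70,179,-74,0],
    [1,70,179,-74,0],
    [1,70,179,-74,0],
    [1,70,179,-74,0],
    [1,70,179,-74,0],
    [1,70,179,-110,0],
    [1,70,179,-140,0],
    [1,70,179,-160,0],
    [1,70,179,-166,0],
    [1,70,179,-166,0]
  ]
}}

```text
time_s: 2.55
eef_pos: [0.4306, 0.1231, 0.0072]
ee_rot: [-0.0, 0.986, 0.169, -0.002]
wrist_force: [-0.7, -0.7, 0.3]
grip_width: 1.004
grasp_force: 0.0
```

Call:
{"api": "play_rows", "payload": {
  "motion": [
    [0.3,0,0,0,0],
    [0.3,0,0,0,0],
    [0.3,0,0,0,0],
    [0.3,0,0,0,0],
    [0.3,0,0,0,0],
    [0.3,0,0,0,0],
    [0.3,0,0,0,0],
    [0.3,0,0,0,0]
  ],
  "squeeze": 25
}}

```text
time_s: 3.22
eef_pos: [0.4328, 0.1244, 0.01]
ee_rot: [0.001, 0.985, 0.17, 0.002]
wrist_force: [-1.6, -4.8, 7.9]
grip_width: 0.787
grasp_force: 28.2
```

Call:
{"api": "play_rows", "payload": {
  "motion": [
    [0.3,0,0,0,0]
  ]
}}

```text
time_s: 3.3
eef_pos: [0.4328, 0.1244, 0.01]
ee_rot: [0.001, 0.985, 0.17, 0.002]
wrist_force: [-1.0, -4.1, 7.1]
grip_width: 0.784
grasp_force: 28.2
```

```bash
python3 - <<'E'
from h import *
show(); s=arm.observe(); print(s["wrist_force"],s["wrist_torque"],s["grasp_force"],s["joint_vel"].round(3))
E
```

```text
tcp [432.8 124.4  10. ] t 3.3 yaw 19.6 q [ 0.03  0.37  2.03 -0.    0.73  1.26] gw 0.784
top 288.2 204.4 [ 13  13 108] [(34, [605.0, 65.0]), (52, [604.0, 64.0]), (70, [604.0, 64.0]), (88, [603.0, 63.0])]
top 356.3 263.5 [ 17  18 230] [(34, [431.0, -131.0]), (52, [432.0, -130.0]), (70, [433.0, -129.0]), (88, [433.0, -129.0])]
top 313.2 264.9 [ 20  19 272] [(34, [429.0, -6.0]), (52, [429.0, -6.0]), (70, [430.0, -7.0]), (88, [431.0, -7.0])]
side 321.6 203.2 [ 14  36 458] [(34, [610.0, 98.0]), (52, [607.0, 86.0]), (70, [605.0, 75.0]), (88, [603.0, 64.0])]
side 252.4 208.7 [ 25  25 307] [(34, [431.0, 122.0]), (52, [431.0, 111.0]), (70, [431.0, 99.0]), (88, [431.0, 87.0])]
side 260.4 257.0 [  32   69 1405] [(34, [432.0, -59.0]), (52, [432.0, -68.0]), (70, [432.0, -77.0]), (88, [432.0, -87.0])]
[-1.19551019 -4.35035539  8.24744217] [-0.56140705  0.22776149 -0.04068959] 28.23195338831283 [-0.001  0.002  0.001 -0.     0.001  0.001]
```

Call:
{"api": "play_rows", "payload": {
  "motion": [
    [0.3,0,0,10,0],
    [0.3,0,0,30,0],
    [0.3,0,0,60,0],
    [0.3,0,0,60,0],
    [0.3,0,0,60,0],
    [0.3,0,0,60,0],
    [0.3,0,0,60,0]
  ]
}}

```text
time_s: 3.98
eef_pos: [0.4306, 0.125, 0.0677]
ee_rot: [-0.0, 0.985, 0.17, -0.001]
wrist_force: [-1.0, -0.3, -0.1]
grip_width: 0.786
grasp_force: 28.6
```

```bash
python3 - <<'E'
from h import *
show(); s=arm.observe(); print(s["wrist_force"],s["grasp_force"])
f,K,T=grab("side"); cv2.imwrite("pics/lift1.png",cv2.resize(f[110:260,180:380],None,fx=4,fy=4,interpolation=cv2.INTER_CUBIC)[:,:,::-1])
E
```

```text
tcp [430.6 125.   67.7] t 4.0 yaw 19.6 q [0.03 0.27 1.98 0.   0.89 1.26] gw 0.786
top 288.2 204.3 [ 13  13 108] [(34, [605.0, 65.0]), (52, [604.0, 65.0]), (70, [604.0, 64.0]), (88, [603.0, 63.0])]
top 356.2 263.5 [ 17  18 228] [(34, [431.0, -131.0]), (52, [432.0, -130.0]), (70, [432.0, -129.0]), (88, [433.0, -128.0])]
top 313.2 264.9 [ 20  19 270] [(34, [429.0, -6.0]), (52, [429.0, -6.0]), (70, [430.0, -7.0]), (88, [431.0, -7.0])]
side 248.6 191.0 [ 27  27 361] [(34, [429.0, 203.0]), (52, [429.0, 191.0]), (70, [429.0, 178.0]), (88, [429.0, 165.0])]
side 321.6 203.2 [ 14  36 459] [(34, [610.0, 98.0]), (52, [607.0, 86.0]), (70, [605.0, 75.0]), (88, [603.0, 64.0])]
side 260.4 257.0 [  32   69 1405] [(34, [432.0, -59.0]), (52, [432.0, -68.0]), (70, [432.0, -77.0]), (88, [432.0, -86.0])]
[ 0.50847466  0.26294116 -0.15412781] 28.629135992377996
```

View pics/lift1.png

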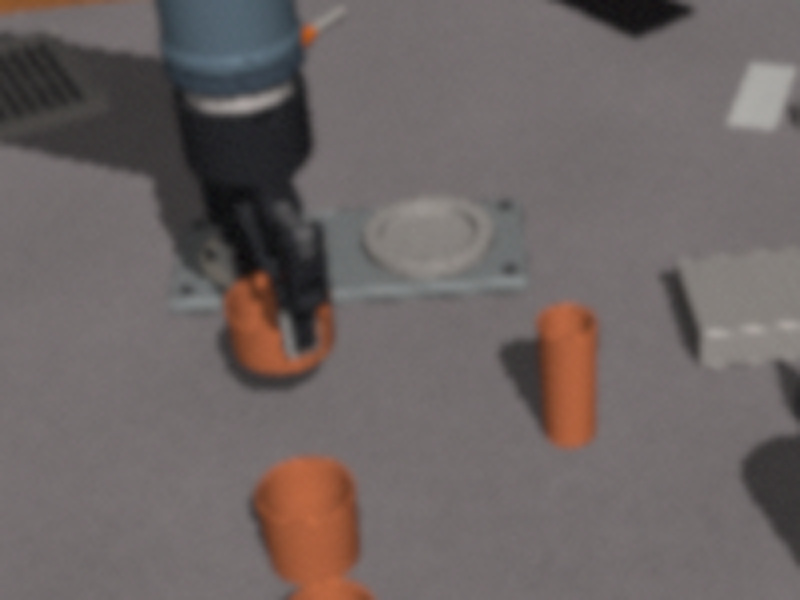

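Call:
{"api": "play_rows", "payload": {
  "motion": [
    [0.3,0,0,15,0],
    [0.3,5,7,32,0],
    [0.3,17,24,32,0],
    [0.3,34,48,32,0],
    [0.3,51,72,32,0],
    [0.3,68,96,32,0],
    [0.3,85,120,32,0],
    [0.3,100,140,32,0],
    [0.3,110,154,32,0],
    [0.3,113.5,158.7,20,0],
    [0.3,113.5,158.7,0,0],
    [0.3,113.5,158.7,-10,0]
  ]
}}

```text
time_s: 5.13
eef_pos: [0.5428, 0.2831, 0.0547]
ee_rot: [0.0, 0.985, 0.17, -0.002]
wrist_force: [-0.0, -0.0, -0.8]
grip_width: 0.788
grasp_force: 28.7
```

Call:
{"api": "play_rows", "payload": {
  "motion": [
    [0.3,0,0,0,0],
    [0.3,0,0,0,0],
    [0.3,0,0,0,0]
  ]
}}

```text
time_s: 5.38
eef_pos: [0.5448, 0.2832, 0.0585]
ee_rot: [0.0, 0.985, 0.17, -0.0]
wrist_force: [0.0, 0.6, -1.2]
grip_width: 0.785
grasp_force: 28.7
```

```bash
python3 - <<'E'
from h import *
show(); s=arm.observe(); print(s["wrist_force"],s["grasp_force"])
f,K,T=grab("side"); cv2.imwrite("pics/over1.png",cv2.resize(f[80:220,220:380],None,fx=5,fy=4.2,interpolation=cv2.INTER_CUBIC)[:,:,::-1])
c=np.array([.547,.285])
for z in(.024,.058,.075,.092): print(z,proj(K,T,[*c,z]).round(1))
E
```

```text
tcp [544.8 283.2  58.5] t 5.4 yaw 19.6 q [ 0.3   0.53  1.58 -0.    1.03  1.53] gw 0.785
top 288.2 204.4 [ 13  13 107] [(34, [605.0, 65.0]), (52, [604.0, 64.0]), (70, [604.0, 64.0]), (88, [603.0, 63.0])]
top 213.1 230.6 [16 13 87] [(34, [531.0, 284.0]), (52, [531.0, 281.0]), (70, [530.0, 279.0]), (88, [530.0, 277.0])]
top 356.3 263.5 [ 17  18 224] [(34, [431.0, -131.0]), (52, [432.0, -130.0]), (70, [432.0, -129.0]), (88, [433.0, -129.0])]
top 313.0 264.7 [ 19  19 269] [(34, [429.0, -6.0]), (52, [430.0, -6.0]), (70, [430.0, -6.0]), (88, [431.0, -6.0])]
side 284.7 156.9 [ 24  16 235] [(34, [552.0, 352.0]), (52, [551.0, 338.0]), (70, [549.0, 323.0]), (88, [548.0, 308.0])]
side 321.6 203.2 [ 14  36 457] [(34, [610.0, 98.0]), (52, [607.0, 86.0]), (70, [605.0, 75.0]), (88, [603.0, 64.0])]
side 260.4 257.0 [  32   69 1408] [(34, [432.0, -59.0]), (52, [432.0, -68.0]), (70, [432.0, -77.0]), (88, [432.0, -86.0])]
[ 0.78440984  0.4157639  -1.5759829 ] 28.669952773489058
0.024 [286.3 166.8]
0.058 [285.4 156.9]
0.075 [284.9 151.8]
0.092 [284.4 146.6]
```

View pics/over1.png

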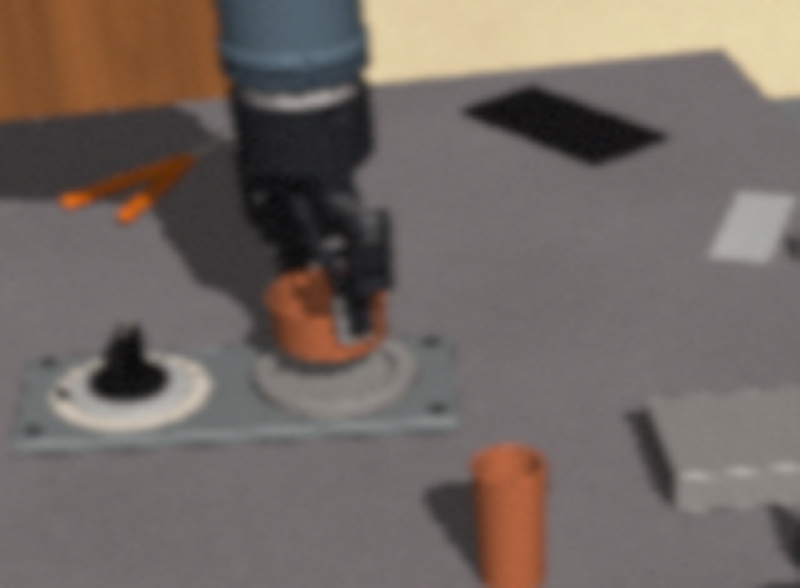

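Call:
{"api": "play_rows", "payload": {
  "motion": [
    [0.3,0,1,-10,0],
    [0.3,0,1,-20,0],
    [0.3,0,1,-26,0],
    [0.3,0,1,-26,0],
    [0.3,0,1,-26,0],
    [0.3,0,1,-26,0]
  ]
}}

```text
time_s: 6.03
eef_pos: [0.5447, 0.2847, 0.0321]
ee_rot: [0.0, 0.985, 0.17, -0.0]
wrist_force: [0.2, -0.5, 0.3]
grip_width: 0.788
grasp_force: 28.7
```

Call:
{"api": "play_rows", "payload": {
  "motion": [
    [0.3,0,0,-2,0],
    [0.3,0,0,-4,0],
    [0.3,0,0,-4,0],
    [0.3,0,0,-4,0],
    [0.3,0,0,-4,0]
  ]
}}

```text
time_s: 6.45
eef_pos: [0.5448, 0.2847, 0.0284]
ee_rot: [0.0, 0.985, 0.17, 0.0]
wrist_force: [-0.7, 0.1, -1.5]
grip_width: 0.788
grasp_force: 28.7
```

Call:
{"api": "play_rows", "payload": {
  "motion": [
    [0.3,0,0,-1,0],
    [0.3,0,0,-2,0],
    [0.3,0,0,-2,0],
    [0.3,0,0,-2,0]
  ]
}}

```text
time_s: 6.78
eef_pos: [0.5448, 0.2847, 0.0262]
ee_rot: [0.0, 0.985, 0.17, -0.0]
wrist_force: [-0.4, -0.7, -1.2]
grip_width: 0.788
grasp_force: 28.7
```

Call:
{"api": "play_rows", "payload": {
  "motion": [
    [0.3,0,0,-1,0],
    [0.3,0,0,-2,0],
    [0.3,0,0,-2,0],
    [0.3,0,0,-2,0]
  ]
}}

```text
time_s: 7.12
eef_pos: [0.5449, 0.2847, 0.026]
ee_rot: [0.0, 0.985, 0.17, 0.0]
wrist_force: [-4.8, -1.9, 11.4]
grip_width: 0.79
grasp_force: 29.4
```

Call:
{"api": "play_rows", "payload": {
  "motion": [
    [0.7,0,0,0,0],
    [0.8,0,0,0,0],
    [1,0,0,0,0],
    [1,0,0,0,0],
    [1,0,0,0,0],
    [1,0,0,20,0],
    [1,0,0,60,0],
    [1,0,0,100,0],
    [1,-50,-140,110,0],
    [1,-50,-140,110,0],
    [1,-50,-140,110,0],
    [1,-50,-140,110,0]
  ]
}}

```text
time_s: 8.12
eef_pos: [0.493, 0.1421, 0.1345]
ee_rot: [0.001, 0.985, 0.17, -0.0]
wrist_force: [-0.2, 1.0, -0.5]
grip_width: 1.003
grasp_force: 0.0
```

Call:
{"api": "play_rows", "payload": {
  "motion": [
    [1,0,0,0,0],
    [1,0,0,0,0],
    [1,0,0,0,0],
    [1,0,0,0,0]
  ]
}}

```text
time_s: 8.45
eef_pos: [0.4952, 0.1455, 0.1342]
ee_rot: [-0.0, 0.985, 0.17, 0.0]
wrist_force: [-0.1, -0.6, -0.4]
grip_width: 1.002
grasp_force: 0.0
```

```bash
python3 - <<'E'
from h import *
show()
for n in("top","side"):
  f,K,T=grab(n); print(n,[proj(K,T,[.547,.285,z]).round(1).tolist() for z in(.024,.033,.05)])
E
```

```text
tcp [495.2 145.5 134.2] t 8.4 yaw 19.6 q [0.07 0.29 1.75 0.   1.1  1.3 ] gw 1.002
top 288.1 204.4 [ 13  13 110] [(34, [605.0, 65.0]), (52, [604.0, 65.0]), (70, [604.0, 64.0]), (88, [603.0, 64.0])]
top 209.8 220.1 [ 25  12 231] [(34, [561.0, 293.0]), (52, [561.0, 291.0]), (70, [561.0, 289.0]), (88, [560.0, 287.0])]
top 356.2 263.5 [ 17  18 228] [(34, [431.0, -131.0]), (52, [432.0, -130.0]), (70, [432.0, -129.0]), (88, [433.0, -128.0])]
top 313.0 264.7 [ 19  19 271] [(34, [429.0, -6.0]), (52, [430.0, -6.0]), (70, [430.0, -6.0]), (88, [431.0, -6.0])]
side 287.4 163.6 [ 21  21 300] [(34, [554.0, 312.0]), (52, [553.0, 298.0]), (70, [551.0, 284.0]), (88, [549.0, 270.0])]
side 321.6 203.2 [ 14  36 459] [(34, [610.0, 98.0]), (52, [607.0, 86.0]), (70, [605.0, 75.0]), (88, [603.0, 64.0])]
side 260.4 257.1 [  32   69 1403] [(34, [432.0, -59.0]), (52, [432.0, -68.0]), (70, [432.0, -77.0]), (88, [432.0, -87.0])]
top [[212.1, 224.9], [211.3, 224.9], [209.8, 224.7]]
side [[286.3, 166.8], [286.1, 164.2], [285.6, 159.2]]
```

Call:
{"api": "play_rows", "payload": {
  "motion": [
    [1,-65,-151.5,-50,0],
    [1,-65,-151.5,-50,0],
    [1,-65,-151.5,-50,0],
    [1,-65,-151.5,-50,0],
    [1,-65,-151.5,-50,0],
    [1,-65,-151.5,-50,0],
    [1,-65,-151.5,-50,0],
    [1,-65,-151.5,-50,0],
    [1,-65,-151.5,-50,0]
  ]
}}

```text
time_s: 9.4
eef_pos: [0.4308, -0.0057, 0.0847]
ee_rot: [0.0, 0.985, 0.171, 0.001]
wrist_force: [0.9, -0.6, 1.0]
grip_width: 0.999
grasp_force: 0.0
```

```bash
python3 - <<'E'
from h import *
show()
f,K,T=grab("top"); cv2.imwrite("pics/in1.png",cv2.resize(f[190:290,180:300],None,fx=5,fy=5,interpolation=cv2.INTER_CUBIC)[:,:,::-1])
E
```

```text
tcp [430.8  -5.7  84.7] t 9.4 yaw 19.7 q [-0.27  0.21  2.01  0.    0.92  0.95] gw 0.999
top 288.2 204.3 [ 13  13 109] [(34, [605.0, 65.0]), (52, [604.0, 65.0]), (70, [604.0, 64.0]), (88, [603.0, 63.0])]
top 209.8 224.9 [ 25  23 457] [(34, [547.0, 293.0]), (52, [547.0, 291.0]), (70, [547.0, 289.0]), (88, [547.0, 286.0])]
top 356.2 263.5 [ 17  18 225] [(34, [431.0, -131.0]), (52, [432.0, -130.0]), (70, [432.0, -129.0]), (88, [433.0, -128.0])]
side 286.0 163.3 [ 23  20 385] [(34, [550.0, 315.0]), (52, [549.0, 301.0]), (70, [547.0, 286.0]), (88, [546.0, 272.0])]
side 321.6 203.2 [ 14  36 458] [(34, [610.0, 98.0]), (52, [607.0, 86.0]), (70, [605.0, 75.0]), (88, [603.0, 64.0])]
side 260.4 257.2 [  32   69 1373] [(34, [431.0, -59.0]), (52, [431.0, -69.0]), (70, [431.0, -78.0]), (88, [431.0, -87.0])]
```

View pics/in1.png

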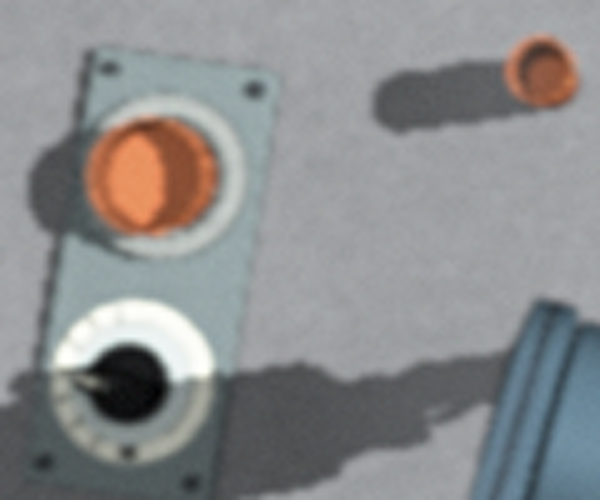

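Call:
{"api": "play_rows", "payload": {
  "motion": [
    [1,0,0,-20,0],
    [1,0,0,-40,0],
    [1,0,0,-53,0],
    [1,0,0,-53,0],
    [1,0,0,-53,0],
    [0.2,0,0,-53,0],
    [0.2,0,0,-53,0],
    [0.2,0,0,-53,0],
    [0.2,0,0,-53,0],
    [0.2,0,0,-53,0],
    [0.2,0,0,-53,0],
    [0.2,0,0,-53,0]
  ]
}}

```text
time_s: 10.55
eef_pos: [0.4309, -0.0071, 0.0327]
ee_rot: [0.001, 0.985, 0.17, 0.001]
wrist_force: [-0.5, 0.3, 6.7]
grip_width: 0.668
grasp_force: 25.3
```

Call:
{"api": "play_rows", "payload": {
  "motion": [
    [0.2,0,0,0,0],
    [0.2,0,0,0,0],
    [0.2,0,0,0,0]
  ]
}}

```text
time_s: 10.8
eef_pos: [0.4309, -0.0071, 0.0327]
ee_rot: [0.001, 0.985, 0.17, 0.001]
wrist_force: [-0.7, 0.6, 6.5]
grip_width: 0.668
grasp_force: 25.3
```

Call:
{"api": "play_rows", "payload": {
  "motion": [
    [0.2,0,0,15,0],
    [0.2,0,0,40,0],
    [0.2,0,0,70,0],
    [0.2,3,7,95,0],
    [0.2,11,28,110,0],
    [0.2,22,56,110,0],
    [0.2,33,84,110,0],
    [0.2,45,112,110,0],
    [0.2,56,140,110,0],
    [0.2,67,168,110,0],
    [0.2,78,196,110,0],
    [0.2,89,224,110,0]
  ]
}}

```text
time_s: 11.8
eef_pos: [0.519, 0.2188, 0.1419]
ee_rot: [0.0, 0.985, 0.17, 0.0]
wrist_force: [0.5, -0.8, -1.3]
grip_width: 0.666
grasp_force: 27.2
```

Call:
{"api": "play_rows", "payload": {
  "motion": [
    [0.2,11,26,0,0],
    [0.2,20,50,-10,0],
    [0.2,26,63,-25,0],
    [0.2,27.5,68,-40,0],
    [0.2,27.5,68,-50,0],
    [0.2,27.5,68,-55,0],
    [0.2,27.5,68,-55,0],
    [0.2,27.5,68,-55,0],
    [0.2,27.5,68,-55,0]
  ]
}}

```text
time_s: 12.55
eef_pos: [0.5468, 0.2847, 0.0874]
ee_rot: [-0.0, 0.986, 0.17, 0.001]
wrist_force: [-0.8, 0.0, -0.5]
grip_width: 0.671
grasp_force: 27.2
```

```bash
python3 -c "from h import *; show(); s=arm.observe(); print(s['wrist_force'])"
```

```text
tcp [546.8 284.7  87.4] t 12.6 yaw 19.5 q [ 0.3   0.5   1.55 -0.    1.09  1.53] gw 0.671
top 288.2 204.3 [ 13  13 107] [(34, [605.0, 65.0]), (52, [604.0, 65.0]), (70, [604.0, 64.0]), (88, [603.0, 63.0])]
top 213.0 229.7 [ 21  16 181] [(34, [533.0, 284.0]), (52, [533.0, 282.0]), (70, [533.0, 280.0]), (88, [533.0, 277.0])]
top 356.3 263.4 [ 17  18 227] [(34, [431.0, -131.0]), (52, [432.0, -130.0]), (70, [433.0, -130.0]), (88, [433.0, -129.0])]
side 285.2 161.3 [ 24  24 457] [(34, [550.0, 326.0]), (52, [548.0, 312.0]), (70, [547.0, 298.0]), (88, [545.0, 283.0])]
side 321.6 203.2 [ 14  36 459] [(34, [610.0, 98.0]), (52, [607.0, 86.0]), (70, [605.0, 75.0]), (88, [603.0, 64.0])]
side 263.5 273.1 [ 25  38 744] [(34, [433.0, -109.0]), (52, [433.0, -118.0]), (70, [433.0, -126.0]), (88, [433.0, -135.0])]
[-0.10399302  0.16311952 -1.22987727]
```

Call:
{"api": "play_rows", "payload": {
  "motion": [
    [0.2,0.5,0.5,-8,0],
    [0.2,0.5,0.5,-16,0],
    [0.2,0.5,0.5,-23,0],
    [0.2,0.5,0.5,-28,0],
    [0.2,0.5,0.5,-30,0],
    [0.2,0.5,0.5,-31,0],
    [0.2,0.5,0.5,-31,0],
    [0.2,0.5,0.5,-31,0]
  ]
}}

```text
time_s: 13.32
eef_pos: [0.5466, 0.2857, 0.0552]
ee_rot: [0.0, 0.985, 0.17, -0.0]
wrist_force: [0.7, 0.3, -2.0]
grip_width: 0.67
grasp_force: 27.2
```

Call:
{"api": "play_rows", "payload": {
  "motion": [
    [0.2,0,0,-1,0],
    [0.2,0,0,-2,0],
    [0.2,0,0,-2,0],
    [0.2,0,0,-2,0]
  ]
}}

```text
time_s: 13.65
eef_pos: [0.5468, 0.2858, 0.0538]
ee_rot: [-0.0, 0.985, 0.17, 0.0]
wrist_force: [-0.4, -0.3, 3.2]
grip_width: 0.671
grasp_force: 27.5
```

Call:
{"api": "play_rows", "payload": {
  "motion": [
    [0.6,0,0,0,0],
    [0.8,0,0,0,0],
    [1,0,0,0,0],
    [1,0,0,0,0],
    [1,0,0,0,0],
    [1,0,0,20,0],
    [1,0,0,60,0],
    [1,0,0,100,0],
    [1,-115,-416,90,0],
    [1,-115,-416,90,0],
    [1,-115,-416,90,0],
    [1,-115,-416,90,0]
  ]
}}

```text
time_s: 14.65
eef_pos: [0.5016, 0.1239, 0.1497]
ee_rot: [0.0, 0.985, 0.171, 0.0]
wrist_force: [0.6, -1.3, 1.4]
grip_width: 1.0
grasp_force: 0.0
```

Call:
{"api": "play_rows", "payload": {
  "motion": [
    [1,-76,-261,-10,0],
    [1,-76,-261,-10,0],
    [1,-76,-261,-10,0],
    [1,-76,-261,-10,0],
    [1,-76,-261,-10,0],
    [1,-76,-261,-10,0],
    [1,-76,-261,-10,0],
    [1,-76,-261,-10,0],
    [1,-76,-261,-10,0],
    [1,-76,-261,-10,0]
  ]
}}

```text
time_s: 15.48
eef_pos: [0.4263, -0.1355, 0.1394]
ee_rot: [-0.0, 0.985, 0.17, 0.0]
wrist_force: [0.0, -1.0, 1.2]
grip_width: 1.001
grasp_force: 0.0
```

```bash
python3 -c "from h import *; show()"
```

```text
tcp [ 426.3 -135.5  139.4] t 15.5 yaw 19.5 q [-0.56  0.16  1.9   0.    1.08  0.67] gw 1.001
top 288.2 204.3 [ 13  13 107] [(34, [605.0, 65.0]), (52, [604.0, 65.0]), (70, [604.0, 64.0]), (88, [603.0, 63.0])]
top 209.6 224.9 [ 26  23 471] [(34, [547.0, 294.0]), (52, [547.0, 292.0]), (70, [547.0, 289.0]), (88, [547.0, 287.0])]
top 352.9 261.5 [ 12  16 103] [(34, [437.0, -122.0]), (52, [438.0, -121.0]), (70, [438.0, -120.0]), (88, [439.0, -119.0])]
side 285.2 161.2 [ 23  24 469] [(34, [550.0, 327.0]), (52, [548.0, 313.0]), (70, [547.0, 298.0]), (88, [545.0, 284.0])]
side 321.6 203.2 [ 14  36 458] [(34, [610.0, 98.0]), (52, [607.0, 86.0]), (70, [605.0, 75.0]), (88, [603.0, 64.0])]
side 263.5 273.1 [ 25  38 743] [(34, [433.0, -109.0]), (52, [433.0, -118.0]), (70, [433.0, -126.0]), (88, [433.0, -135.0])]
```

Call:
{"api": "play_rows", "payload": {
  "motion": [
    [1,6.7,6.5,0,0],
    [1,6.7,6.5,-30,0],
    [1,6.7,6.5,-60,0],
    [1,6.7,6.5,-85,0],
    [1,6.7,6.5,-90,0],
    [1,6.7,6.5,-90,0],
    [0,6.7,6.5,-90,0],
    [0,6.7,6.5,-90,0],
    [0,6.7,6.5,-90,0],
    [0,6.7,6.5,-90,0],
    [0,6.7,6.5,-90,0],
    [0,6.7,6.5,-90,0]
  ]
}}

```text
time_s: 16.58
eef_pos: [0.4342, -0.1298, 0.0511]
ee_rot: [0.001, 0.985, 0.17, 0.001]
wrist_force: [-0.7, 1.8, 5.7]
grip_width: 0.554
grasp_force: 24.8
```

Call:
{"api": "play_rows", "payload": {
  "motion": [
    [0,0,0,0,0],
    [0,0,0,0,0],
    [0,0,0,0,0],
    [0,0,0,0,0]
  ]
}}

```text
time_s: 16.92
eef_pos: [0.4341, -0.1298, 0.0511]
ee_rot: [0.001, 0.985, 0.17, 0.001]
wrist_force: [-0.0, 1.1, 6.5]
grip_width: 0.557
grasp_force: 24.8
```

Call:
{"api": "play_rows", "payload": {
  "motion": [
    [0,0,0,15,0],
    [0,0,0,40,0],
    [0,0,0,70,0],
    [0,2,8,95,0],
    [0,9,34,110,0],
    [0,18,65,112,0],
    [0,26,96,112,0],
    [0,35,127,112,0],
    [0,43,158,112,0],
    [0,52,189,112,0],
    [0,60,220,112,0],
    [0,68,250,112,0]
  ]
}}

```text
time_s: 17.92
eef_pos: [0.5014, 0.1223, 0.1625]
ee_rot: [0.0, 0.985, 0.17, 0.001]
wrist_force: [0.2, -0.5, -1.0]
grip_width: 0.556
grasp_force: 26.1
```

Call:
{"api": "play_rows", "payload": {
  "motion": [
    [0,9,31,0,0],
    [0,18,62,0,0],
    [0,26,93,0,0],
    [0,35,124,0,0],
    [0,42,150,0,0],
    [0,45.5,163,-10,0],
    [0,45.5,165.5,-20,0],
    [0,45.5,165.5,-30,0],
    [0,45.5,165.5,-30,0],
    [0,45.5,165.5,-30,0],
    [0,45.5,165.5,-30,0]
  ]
}}

```text
time_s: 18.83
eef_pos: [0.5465, 0.2847, 0.1314]
ee_rot: [0.0, 0.986, 0.169, -0.0]
wrist_force: [0.5, 0.6, -1.2]
grip_width: 0.553
grasp_force: 26.1
```

```bash
python3 -c "
from h import *; show(); f,K,T=grab('side'); cv2.imwrite('pics/over3.png',cv2.resize(f[80:200,220:360],None,fx=5,fy=5,interpolation=cv2.INTER_CUBIC)[:,:,::-1])"
```

```text
tcp [546.5 284.7 131.4] t 18.8 yaw 19.5 q [ 0.3   0.45  1.5  -0.    1.19  1.53] gw 0.553
top 288.2 204.3 [ 13  13 109] [(34, [605.0, 65.0]), (52, [604.0, 65.0]), (70, [604.0, 64.0]), (88, [603.0, 63.0])]
top 211.8 227.9 [ 25  20 261] [(34, [538.0, 287.0]), (52, [538.0, 285.0]), (70, [538.0, 283.0]), (88, [538.0, 281.0])]
side 285.1 161.2 [ 23  24 476] [(34, [550.0, 328.0]), (52, [548.0, 313.0]), (70, [547.0, 299.0]), (88, [545.0, 285.0])]
side 321.4 203.0 [ 15  36 460] [(34, [609.0, 99.0]), (52, [607.0, 87.0]), (70, [605.0, 76.0]), (88, [602.0, 65.0])]
```

View pics/over3.png

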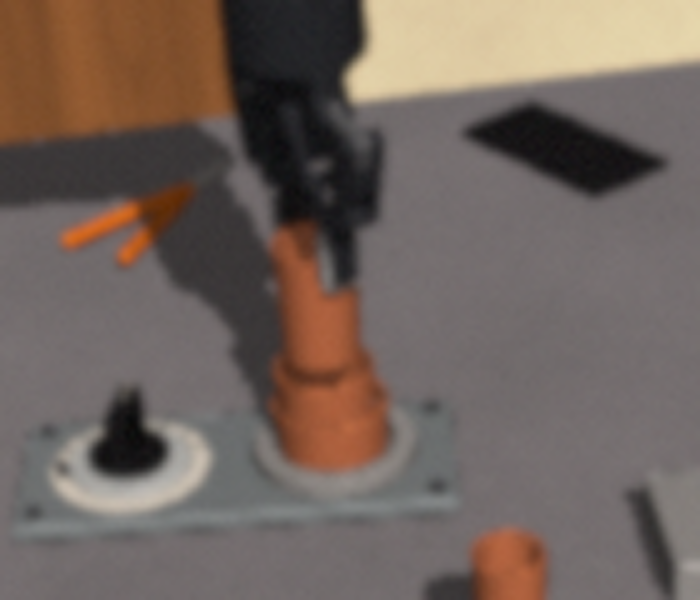

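Call:
{"api": "play_rows", "payload": {
  "motion": [
    [0,1,0.5,-10,0],
    [0,1,0.5,-20,0],
    [0,1,0.5,-30,0],
    [0,1,0.5,-40,0],
    [0,1,0.5,-47,0],
    [0,1,0.5,-51,0],
    [0,1,0.5,-52,0],
    [0,1,0.5,-52,0],
    [0,1,0.5,-52,0]
  ]
}}

```text
time_s: 19.73
eef_pos: [0.5479, 0.2868, 0.0797]
ee_rot: [-0.0, 0.985, 0.17, 0.0]
wrist_force: [-0.2, 0.8, -0.5]
grip_width: 0.549
grasp_force: 26.1
```

Call:
{"api": "play_rows", "payload": {
  "motion": [
    [0,0,0,-1,0],
    [0,0,0,-2,0],
    [0,0,0,-3,0],
    [0,0,0,-3,0],
    [0,0,0,-3,0]
  ]
}}

```text
time_s: 20.15
eef_pos: [0.548, 0.2868, 0.0772]
ee_rot: [-0.0, 0.985, 0.17, 0.001]
wrist_force: [-0.4, 0.4, 2.9]
grip_width: 0.551
grasp_force: 26.5
```

Call:
{"api": "play_rows", "payload": {
  "motion": [
    [0.5,0,0,0,0],
    [0.7,0,0,0,0],
    [1,0,0,0,0],
    [1,0,0,0,0],
    [1,0,0,0,0],
    [1,0,0,20,0],
    [1,0,0,50,0],
    [1,0,0,80,0],
    [1,55,-223,75,0],
    [1,55,-223,75,0],
    [1,55,-223,75,0],
    [1,55,-223,75,0]
  ]
}}

```text
time_s: 21.15
eef_pos: [0.5876, 0.1235, 0.1531]
ee_rot: [0.0, 0.985, 0.171, 0.0]
wrist_force: [0.6, 0.6, 0.2]
grip_width: 0.999
grasp_force: 0.0
```

Call:
{"api": "play_rows", "payload": {
  "motion": [
    [1,18,-77,0,0],
    [1,18,-77,0,0],
    [1,18,-77,0,0],
    [1,18,-77,0,0],
    [1,18,-77,0,0],
    [1,18,-77,0,0]
  ]
}}

```text
time_s: 21.65
eef_pos: [0.605, 0.049, 0.1526]
ee_rot: [-0.0, 0.985, 0.171, -0.0]
wrist_force: [0.8, 0.4, -0.2]
grip_width: 0.998
grasp_force: 0.0
```

```bash
python3 -c "from h import *; show()"
```

```text
tcp [605.   49.  152.6] t 21.6 yaw 19.6 q [-0.1   0.42  1.5   0.    1.22  1.12] gw 0.998
top 209.4 225.0 [ 26  23 465] [(34, [547.0, 294.0]), (52, [547.0, 292.0]), (70, [547.0, 290.0]), (88, [546.0, 287.0])]
side 285.2 161.2 [ 23  24 480] [(34, [550.0, 327.0]), (52, [548.0, 313.0]), (70, [547.0, 299.0]), (88, [545.0, 284.0])]
side 321.4 203.0 [ 15  36 463] [(34, [609.0, 99.0]), (52, [607.0, 87.0]), (70, [605.0, 76.0]), (88, [602.0, 65.0])]
```

Call:
{"api": "play_rows", "payload": {
  "motion": [
    [1,-2,14.5,0,0],
    [1,-2,14.5,-10,0],
    [1,-2,14.5,-40,0],
    [1,-2,14.5,-70,0],
    [1,-2,14.5,-85,0],
    [1,-2,14.5,-85,0],
    [1,-2,14.5,-85,0],
    [-0.3,-2,14.5,-85,0],
    [-0.3,-2,14.5,-85,0],
    [-0.3,-2,14.5,-85,0],
    [-0.3,-2,14.5,-85,0],
    [-0.3,-2,14.5,-85,0]
  ]
}}

```text
time_s: 22.75
eef_pos: [0.6044, 0.0622, 0.0692]
ee_rot: [0.0, 0.985, 0.17, 0.001]
wrist_force: [-0.1, -1.1, 6.0]
grip_width: 0.443
grasp_force: 24.9
```

Call:
{"api": "play_rows", "payload": {
  "motion": [
    [-0.3,0,0,0,0],
    [-0.3,0,0,0,0],
    [-0.3,0,0,0,0],
    [-0.3,0,0,0,0],
    [-0.3,0,0,0,0]
  ]
}}

```text
time_s: 23.17
eef_pos: [0.6045, 0.0622, 0.0692]
ee_rot: [0.0, 0.985, 0.17, 0.001]
wrist_force: [-0.1, -0.3, 6.2]
grip_width: 0.439
grasp_force: 25.0
```

Call:
{"api": "play_rows", "payload": {
  "motion": [
    [-0.3,0,0,15,0],
    [-0.3,0,0,40,0],
    [-0.3,0,0,70,0],
    [-0.3,0,0,100,0],
    [-0.3,-4,14,112,0],
    [-0.3,-11,43,115,0],
    [-0.3,-19,74,115,0],
    [-0.3,-27,105,115,0],
    [-0.3,-35,136,115,0],
    [-0.3,-43,167,115,0],
    [-0.3,-50,195,115,0],
    [-0.3,-56.5,223.5,110,0]
  ]
}}

```text
time_s: 24.17
eef_pos: [0.5459, 0.288, 0.178]
ee_rot: [-0.0, 0.985, 0.17, 0.0]
wrist_force: [1.0, 0.4, 0.3]
grip_width: 0.436
grasp_force: 25.4
```

Call:
{"api": "play_rows", "payload": {
  "motion": [
    [-0.3,0,0,-10,0],
    [-0.3,0,0,-10,0],
    [-0.3,0,0,-10,0],
    [-0.3,0,0,-10,0]
  ]
}}

```text
time_s: 24.5
eef_pos: [0.5469, 0.2851, 0.1675]
ee_rot: [0.0, 0.985, 0.17, -0.0]
wrist_force: [-0.3, 0.1, -0.4]
grip_width: 0.436
grasp_force: 25.4
```

```bash
python3 -c "
from h import *; show(); f,K,T=grab('side'); cv2.imwrite('pics/over4.png',cv2.resize(f[60:180,220:360],None,fx=5,fy=5,interpolation=cv2.INTER_CUBIC)[:,:,::-1])
for z in (.03,.06,.096,.11,.16): print(z,(proj(K,T,[.5475,.2855,z])-[220,60])*5)"
```

```text
tcp [546.9 285.1 167.5] t 24.5 yaw 19.5 q [ 0.3   0.42  1.46 -0.    1.26  1.53] gw 0.436
top 210.7 226.8 [ 29  22 339] [(34, [542.0, 291.0]), (52, [542.0, 289.0]), (70, [541.0, 286.0]), (88, [541.0, 284.0])]
side 285.1 161.2 [ 23  24 477] [(34, [550.0, 328.0]), (52, [548.0, 313.0]), (70, [547.0, 299.0]), (88, [545.0, 285.0])]
0.03 [331.43048333 524.70696387]
0.06 [327.27211803 480.71807166]
0.096 [322.11640584 426.17883535]
0.11 [320.06061882 404.43187782]
0.16 [312.47428153 324.1804931 ]
```

View pics/over4.png

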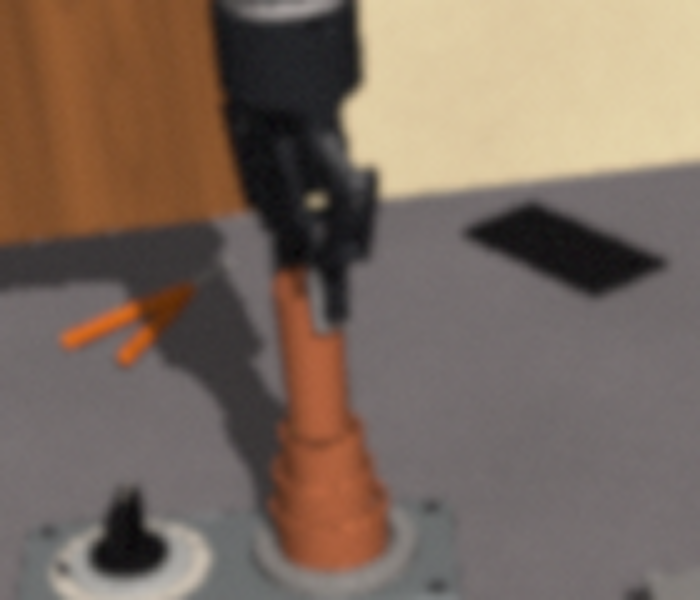

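Call:
{"api": "play_rows", "payload": {
  "motion": [
    [-0.3,0.3,0.5,-10,0],
    [-0.3,0.3,0.5,-20,0],
    [-0.3,0.3,0.5,-30,0],
    [-0.3,0.3,0.5,-40,0],
    [-0.3,0.3,0.5,-50,0],
    [-0.3,0.3,0.5,-58,0],
    [-0.3,0.3,0.5,-63,0],
    [-0.3,0.3,0.5,-65,0],
    [-0.3,0.3,0.5,-65,0],
    [-0.3,0.3,0.5,-65,0]
  ]
}}

```text
time_s: 25.48
eef_pos: [0.5472, 0.2863, 0.1028]
ee_rot: [0.0, 0.985, 0.17, -0.0]
wrist_force: [0.3, -0.6, -1.0]
grip_width: 0.437
grasp_force: 25.4
```

Call:
{"api": "play_rows", "payload": {
  "motion": [
    [-0.3,0,0,-1,0],
    [-0.3,0,0,-2,0],
    [-0.3,0,0,-3,0],
    [-0.3,0,0,-3,0],
    [-0.3,0,0,-3,0]
  ]
}}

```text
time_s: 25.9
eef_pos: [0.5475, 0.2863, 0.1003]
ee_rot: [-0.0, 0.985, 0.17, 0.0]
wrist_force: [-0.4, -0.9, 2.7]
grip_width: 0.443
grasp_force: 25.6
```

Call:
{"api": "play_rows", "payload": {
  "motion": [
    [0,0,0,0,0],
    [0.3,0,0,0,0],
    [0.5,0,0,0,0],
    [0.5,0,0,0,0],
    [0.5,0,0,20,0],
    [0.5,0,0,55,0],
    [0.5,0,0,80,0],
    [0.5,-30,4,100,7],
    [0.5,-60,8,100,14],
    [0.5,-90,12,100,21],
    [0.5,-119,16.5,80,28],
    [0.5,-119,16.5,50,35]
  ]
}}

```text
time_s: 26.9
eef_pos: [0.425, 0.3043, 0.1523]
ee_rot: [-0.001, 0.887, 0.462, 0.002]
wrist_force: [0.6, -0.0, -0.4]
grip_width: 0.752
grasp_force: 0.0
```

Call:
{"api": "play_rows", "payload": {
  "motion": [
    [0.3,0,0,0,7],
    [0.3,0,0,0,14],
    [0.3,0,0,0,21],
    [0.3,0,0,0,22.5],
    [0.3,0,0,0,22.5],
    [0.3,0,0,0,22.5],
    [0.3,0,0,0,22.5]
  ]
}}

```text
time_s: 27.48
eef_pos: [0.4282, 0.3028, 0.1498]
ee_rot: [-0.0, 0.783, 0.623, -0.0]
wrist_force: [-0.4, 0.8, 0.1]
grip_width: 0.648
grasp_force: 0.0
```

```bash
python3 -c "
from h import *; show(); f,K,T=grab('side'); cv2.imwrite('pics/knob2.png',cv2.resize(f[80:200,200:340],None,fx=5,fy=5,interpolation=cv2.INTER_CUBIC)[:,:,::-1])"
```

```text
tcp [428.2 302.8 149.8] t 27.5 yaw 77.0 q [0.4  0.28 1.71 0.   1.15 0.63] gw 0.648
top 209.4 224.9 [ 27  23 478] [(34, [547.0, 295.0]), (52, [547.0, 292.0]), (70, [547.0, 290.0]), (88, [547.0, 288.0])]
side 285.2 161.2 [ 23  24 474] [(34, [550.0, 327.0]), (52, [548.0, 313.0]), (70, [547.0, 299.0]), (88, [545.0, 284.0])]
```

View pics/knob2.png

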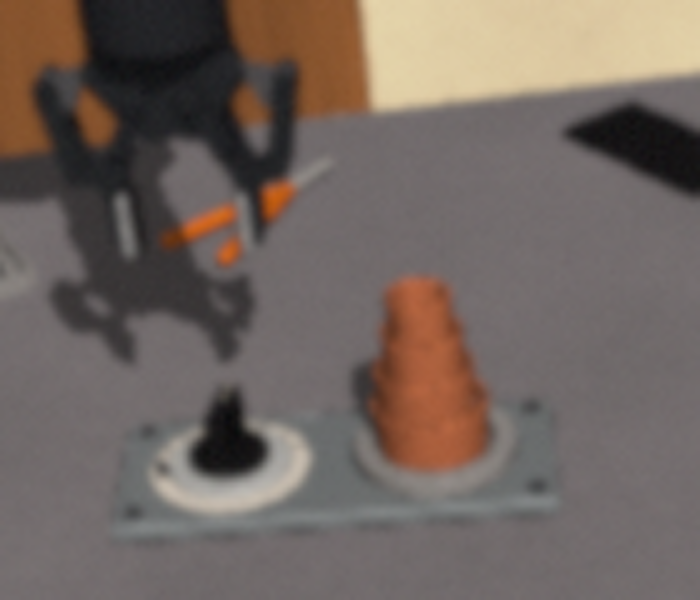

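Call:
{"api": "play_rows", "payload": {
  "motion": [
    [0.3,0,0,-35,0],
    [0.3,0,0,-70,0],
    [0.3,0,0,-95,0],
    [0.3,0,0,-110,0],
    [0.3,0,0,-115,0],
    [0.3,0,0,-115,0],
    [0.3,0,0,-115,0]
  ]
}}

```text
time_s: 28.22
eef_pos: [0.4288, 0.3031, 0.0354]
ee_rot: [0.0, 0.782, 0.623, 0.0]
wrist_force: [0.4, 0.2, 0.4]
grip_width: 0.65
grasp_force: 0.0
```

Call:
{"api": "play_rows", "payload": {
  "motion": [
    [-1,0,0,0,0],
    [-1,0,0,0,0],
    [-1,0,0,0,0],
    [-1,0,0,0,0],
    [-1,0,0,0,0],
    [-1,0,0,0,0],
    [-1,0,0,0,0],
    [-1,0,0,0,0],
    [-1,0,0,0,0],
    [-1,0,0,0,0]
  ],
  "squeeze": 30
}}

```text
time_s: 29.05
eef_pos: [0.4295, 0.3032, 0.036]
ee_rot: [0.001, 0.782, 0.623, 0.001]
wrist_force: [1.4, -0.8, 6.4]
grip_width: 0.154
grasp_force: 37.0
```

```bash
python3 -c "
from h import *; show(); s=arm.observe(); print(s['wrist_force'],s['wrist_torque'],s['grasp_force'])"
```

```text
tcp [429.5 303.2  36. ] t 29.1 yaw 77.1 q [ 0.4   0.43  1.83 -0.    0.88  0.63] gw 0.154
top 209.4 224.9 [ 27  23 478] [(34, [547.0, 294.0]), (52, [547.0, 292.0]), (70, [547.0, 290.0]), (88, [547.0, 288.0])]
side 285.2 161.2 [ 23  24 473] [(34, [550.0, 327.0]), (52, [548.0, 313.0]), (70, [547.0, 299.0]), (88, [545.0, 284.0])]
[ 0.82606687 -1.12865741  5.8319437 ] [-0.13577459 -0.18051172  0.00993125] 36.982017159461975
```

Call:
{"api": "play_rows", "payload": {
  "motion": [
    [-1,0,0,0,5],
    [-1,0,0,0,11],
    [-1,0,0,0,17],
    [-1,0,0,0,23],
    [-1,0,0,0,29],
    [-1,0,0,0,35],
    [-1,0,0,0,41],
    [-1,0,0,0,47],
    [-1,0,0,0,53],
    [-1,0,0,0,59],
    [-1,0,0,0,65],
    [-1,0,0,0,70]
  ]
}}

```text
time_s: 30.15
eef_pos: [0.4287, 0.3028, 0.036]
ee_rot: [0.001, 0.281, 0.96, 0.0]
wrist_force: [-1.4, -2.2, 9.4]
grip_width: 0.155
grasp_force: 37.5
```

Call:
{"api": "play_rows", "payload": {
  "motion": [
    [-1,0,0,0,5],
    [-1,0,0,0,10],
    [-1,0,0,0,15],
    [-1,0,0,0,19],
    [-1,0,0,0,21],
    [-1,0,0,0,21],
    [-1,0,0,0,21],
    [-1,0,0,0,21]
  ]
}}

```text
time_s: 30.82
eef_pos: [0.4285, 0.3026, 0.036]
ee_rot: [0.0, 0.104, 0.995, -0.0]
wrist_force: [-1.5, -3.5, 9.8]
grip_width: 0.158
grasp_force: 37.5
```

```bash
python3 -c "
from h import *; show(); s=arm.observe(); print(s['wrist_force'],s['wrist_torque'],s['grasp_force'])"
```

```text
tcp [428.5 302.6  36. ] t 30.8 yaw 168.1 q [ 0.4   0.43  1.83 -0.    0.88 -0.96] gw 0.158
top 209.4 224.9 [ 27  23 479] [(34, [547.0, 294.0]), (52, [547.0, 292.0]), (70, [547.0, 290.0]), (88, [547.0, 288.0])]
side 285.2 161.2 [ 23  24 475] [(34, [550.0, 327.0]), (52, [548.0, 313.0]), (70, [547.0, 299.0]), (88, [545.0, 284.0])]
[-1.85756804 -3.36235881  9.65107532] [-0.50719132  0.31159775  0.11663492] 37.52724766731262
```

Call:
{"api": "play_rows", "payload": {
  "motion": [
    [-1,0,0,0,1],
    [-1,0,0,0,2],
    [-1,0,0,0,3],
    [-1,0,0,0,4],
    [-1,0,0,0,4],
    [-1,0,0,0,4]
  ]
}}

```text
time_s: 31.42
eef_pos: [0.4285, 0.3026, 0.036]
ee_rot: [0.0, 0.069, 0.998, -0.0]
wrist_force: [-0.9, -3.2, 9.4]
grip_width: 0.157
grasp_force: 38.1
```

```bash
python3 -c "
from h import *; show(); s=arm.observe(); print(s['wrist_force'],s['wrist_torque'],s['grasp_force'])"
```

```text
tcp [428.5 302.6  36. ] t 31.4 yaw 172.0 q [ 0.4   0.43  1.83 -0.    0.88 -1.03] gw 0.157
top 209.4 224.9 [ 27  23 475] [(34, [547.0, 295.0]), (52, [547.0, 292.0]), (70, [547.0, 290.0]), (88, [547.0, 288.0])]
side 285.2 161.2 [ 23  24 474] [(34, [550.0, 327.0]), (52, [548.0, 313.0]), (70, [547.0, 299.0]), (88, [545.0, 284.0])]
[-1.73326441 -3.87194593 10.43322752] [-0.52888227  0.28537062 -0.29353678] 38.125598430633545
```

Call:
{"api": "play_rows", "payload": {
  "motion": [
    [-1,0,0,0,1],
    [-1,0,0,0,2],
    [-1,0,0,0,2],
    [-1,0,0,0,2]
  ]
}}

```text
time_s: 31.85
eef_pos: [0.4286, 0.3026, 0.036]
ee_rot: [0.0, 0.053, 0.999, 0.0]
wrist_force: [-2.1, -4.3, 9.6]
grip_width: 0.155
grasp_force: 49.2
```

```bash
python3 -c "
from h import *; show(); s=arm.observe(); print(s['wrist_force'],s['wrist_torque'],s['grasp_force'])"
```

```text
tcp [428.6 302.6  36. ] t 31.9 yaw 173.9 q [ 0.4   0.43  1.83  0.    0.88 -1.06] gw 0.155
top 209.4 224.9 [ 27  23 477] [(34, [547.0, 294.0]), (52, [547.0, 292.0]), (70, [547.0, 290.0]), (88, [547.0, 288.0])]
side 285.1 161.2 [ 23  24 476] [(34, [550.0, 328.0]), (52, [548.0, 313.0]), (70, [547.0, 299.0]), (88, [545.0, 284.0])]
[-1.82390535 -3.24696439  9.66241958] [-0.57421847  0.33092162 -1.04535747] 49.18901947676204
```

Call:
{"api": "play_rows", "payload": {
  "motion": [
    [-0.6,0,0,0,0],
    [-0.2,0,0,0,0],
    [0,0,0,0,0],
    [0,0,0,0,0],
    [0,0,0,30,0],
    [0,0,0,70,0],
    [0,0,0,110,0],
    [-1,0,0,150,-7],
    [-1,0,-30,170,-14],
    [-1,0,-70,170,-21],
    [-1,0,-110,170,-28],
    [-1,0,-150,170,-35]
  ]
}}

```text
time_s: 32.95
eef_pos: [0.428, 0.1518, 0.2053]
ee_rot: [0.001, 0.351, 0.936, 0.0]
wrist_force: [0.8, -0.4, 0.5]
grip_width: 0.003
grasp_force: 0.0
```

Call:
{"api": "play_rows", "payload": {
  "motion": [
    [-1,0,-40,0,-7],
    [-1,0,-80,0,-14],
    [-1,0,-120,0,-21],
    [-1,5,-160,0,-28],
    [-1,10,-200,0,-35],
    [-1,20,-240,0,-42],
    [-1,30,-280,0,-49],
    [-1,40,-310,0,-55],
    [-1,40,-320,0,-55],
    [-1,40,-320,0,-55],
    [-1,40,-320,0,-55],
    [-1,40,-320,0,-55]
  ]
}}

```text
time_s: 33.95
eef_pos: [0.4676, -0.1656, 0.2045]
ee_rot: [-0.001, 0.742, 0.67, 0.0]
wrist_force: [0.3, -0.1, -0.0]
grip_width: -0.001
grasp_force: 0.0
```

```bash
python3 - <<'E'
from h import *
show()
f,K,T=grab("top"); g=f.astype(int); a=f[200:300,170:300]
f2,K2,T2=grab("side"); 
cv2.imwrite('pics/knob3.png',np.vstack([cv2.resize(a,(650,380),interpolation=cv2.INTER_CUBIC),cv2.resize(f2[145:195,215:365],(650,217),interpolation=cv2.INTER_CUBIC)])[:,:,::-1])
g2=f2.astype(int)
for nm,ff,k,t,(r0,r1,c0,c1) in(("top",g,K,T,(220,275,400,450)),("side",g2,K2,T2,(278,312,270,330))):
    d=np.zeros(ff.shape[:2],np.uint8); d[r0:r1,c0:c1]=ff[r0:r1,c0:c1].max(2)<45
    c=max(cv2.findContours(d,0,1)[0],key=cv2.contourArea); r=cv2.minAreaRect(c); print(nm,r,(ray(k,t,*r[0],.147)*1000).round(1),(ray(k,t,*r[0],.155)*1000).round(1))
E
```

```text
tcp [ 467.6 -165.6  204.5] t 34.0 yaw 84.2 q [-0.57  0.18  1.7   0.    1.26 -0.46] gw -0.001
top 209.4 224.9 [ 27  23 479] [(34, [547.0, 295.0]), (52, [547.0, 292.0]), (70, [547.0, 290.0]), (88, [547.0, 288.0])]
side 292.7 159.1 [  8  20 106] [(34, [574.0, 333.0]), (52, [572.0, 319.0]), (70, [570.0, 304.0]), (88, [568.0, 290.0])]
top ((423.7115478515625, 235.44232177734375), (6.275716781616211, 8.43299388885498), 11.309932708740234) [ 510.7 -295.4  147. ] [ 510.7 -293.3  155. ]
side ((299.69000244140625, 294.16998291015625), (44.12346267700195, 12.869343757629395), 8.130102157592773) [ 485.4 -295.8  147. ] [ 484.6 -302.5  155. ]
```

View pics/knob3.png

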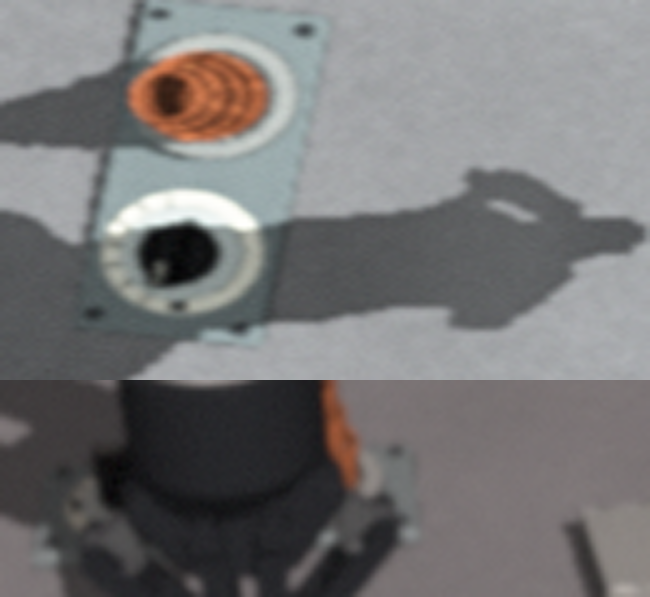

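Call:
{"api": "play_rows", "payload": {
  "motion": [
    [-1,5,-40,0,0],
    [-1,10,-80,0,0],
    [-1,16,-115,0,0],
    [-1,19,-129.5,-10,0],
    [-1,19,-129.5,-30,0],
    [-1,19,-129.5,-40,0],
    [-1,19,-129.5,-40,0],
    [-1,19,-129.5,-40,0]
  ]
}}

```text
time_s: 34.82
eef_pos: [0.4869, -0.2953, 0.1644]
ee_rot: [-0.001, 0.742, 0.67, -0.0]
wrist_force: [1.1, -0.7, 0.6]
grip_width: 0.001
grasp_force: 0.0
```

Call:
{"api": "play_rows", "payload": {
  "motion": [
    [-1,0,0,-10,0],
    [-1,0,0,-20,0],
    [-1,0,0,-20,0],
    [-1,0,0,-20,0]
  ]
}}

```text
time_s: 35.15
eef_pos: [0.4878, -0.2965, 0.1449]
ee_rot: [0.0, 0.743, 0.67, 0.0]
wrist_force: [0.7, 0.6, 4.1]
grip_width: 0.001
grasp_force: 1.7
```

Call:
{"api": "play_rows", "payload": {
  "motion": [
    [-1,0,0,-15,0],
    [-1,0,0,-30,0],
    [-1,0,0,-45,0],
    [-1,0,0,-57,0],
    [-1,0,0,-63,0],
    [-1,0,0,-65,0],
    [-1,0,0,-65,0],
    [-1,0,0,-65,0]
  ]
}}

```text
time_s: 35.82
eef_pos: [0.4879, -0.2975, 0.0814]
ee_rot: [0.001, 0.743, 0.67, -0.0]
wrist_force: [-1.9, -0.7, 9.5]
grip_width: 0.003
grasp_force: 5.0
```

Call:
{"api": "play_rows", "payload": {
  "motion": [
    [-1,0,0,-2,0],
    [-1,0,0,-4,0],
    [-1,0,0,-6,0],
    [-1,0,0,-6,0],
    [-1,0,0,-6,0]
  ]
}}

```text
time_s: 36.23
eef_pos: [0.4886, -0.2976, 0.0762]
ee_rot: [0.002, 0.743, 0.67, 0.0]
wrist_force: [-0.7, 0.5, 11.9]
grip_width: 0.0
grasp_force: 5.8
```

Call:
{"api": "play_rows", "payload": {
  "motion": [
    [-1,0,0,-1,0],
    [-1,0,0,-2,0],
    [-1,0,0,-3,0],
    [-1,0,0,-3,0],
    [-1,0,0,-3,0]
  ]
}}

```text
time_s: 36.65
eef_pos: [0.4889, -0.2977, 0.0753]
ee_rot: [0.003, 0.743, 0.67, 0.0]
wrist_force: [-3.7, 4.0, 26.9]
grip_width: -0.0
grasp_force: 13.0
```

Call:
{"api": "play_rows", "payload": {
  "motion": [
    [-1,0,0,15,0],
    [-1,0,0,35,0],
    [-1,0,0,55,0],
    [-1,0,0,75,0],
    [-1,0,0,90,0],
    [-1,0,0,97,0],
    [-1,0,0,97,0],
    [-1,0,0,97,0],
    [-1,0,0,97,0],
    [-1,0,0,97,0],
    [-1,0,0,97,0],
    [-1,0,0,97,0]
  ]
}}

```text
time_s: 37.65
eef_pos: [0.4869, -0.2964, 0.1668]
ee_rot: [-0.001, 0.743, 0.67, -0.0]
wrist_force: [0.3, 0.4, -0.3]
grip_width: -0.001
grasp_force: 0.0
```

```bash
python3 - <<'E'
from h import *
show()
f,K,T=grab("side"); cv2.imwrite("pics/lever.png",cv2.resize(f[200:380,220:460],None,fx=3,fy=3)[:,:,::-1])
E
```

```text
tcp [ 486.9 -296.4  166.8] t 37.6 yaw 84.1 q [-0.74  0.35  1.58 -0.    1.22 -0.64] gw -0.001
top 209.4 224.9 [ 27  23 478] [(34, [547.0, 295.0]), (52, [547.0, 292.0]), (70, [547.0, 290.0]), (88, [547.0, 288.0])]
```

View pics/lever.png

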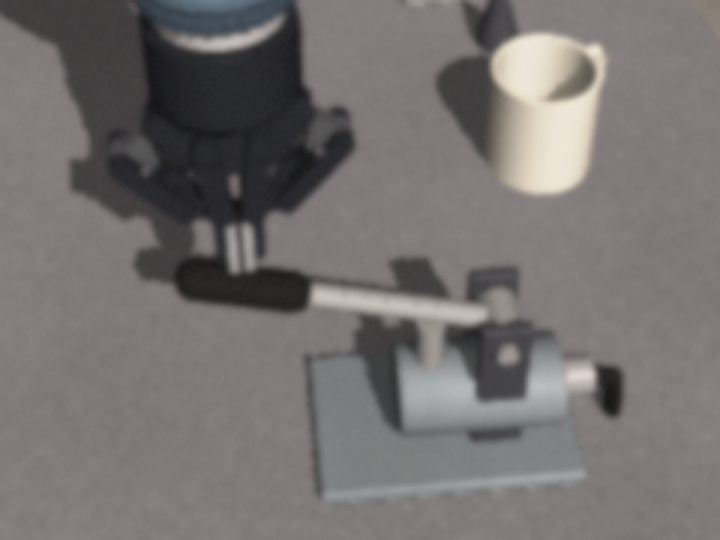

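Lever is fully up again, grip under the finger tips. Three more strokes.

Call:
{"api": "play_rows", "payload": {
  "motion": [
    [-1,0,0,-15,0],
    [-1,0,0,-32,0],
    [-1,0,0,-50,0],
    [-1,0,0,-66,0],
    [-1,0,0,-80,0],
    [-1,0,0,-89,0],
    [-1,0,0,-94,0],
    [-1,0,0,-97,0],
    [-1,0,0,-97,0],
    [-1,0,0,-97,0],
    [-1,0,0,-97,0]
  ]
}}

```text
time_s: 38.72
eef_pos: [0.4888, -0.2977, 0.0751]
ee_rot: [0.003, 0.743, 0.67, 0.0]
wrist_force: [-5.0, 4.6, 26.4]
grip_width: -0.003
grasp_force: 13.6
```

Call:
{"api": "play_rows", "payload": {
  "motion": [
    [-1,0,0,15,0],
    [-1,0,0,35,0],
    [-1,0,0,55,0],
    [-1,0,0,75,0],
    [-1,0,0,90,0],
    [-1,0,0,97,0],
    [-1,0,0,97,0],
    [-1,0,0,97,0],
    [-1,0,0,97,0],
    [-1,0,0,97,0],
    [-1,0,0,97,0],
    [-1,0,0,97,0]
  ]
}}

```text
time_s: 39.72
eef_pos: [0.4869, -0.2964, 0.1668]
ee_rot: [-0.001, 0.743, 0.67, -0.0]
wrist_force: [-0.7, -0.5, -0.4]
grip_width: 0.001
grasp_force: 0.0
```

Call:
{"api": "play_rows", "payload": {
  "motion": [
    [-1,0,0,-15,0],
    [-1,0,0,-32,0],
    [-1,0,0,-50,0],
    [-1,0,0,-66,0],
    [-1,0,0,-80,0],
    [-1,0,0,-89,0],
    [-1,0,0,-94,0],
    [-1,0,0,-97,0],
    [-1,0,0,-97,0],
    [-1,0,0,-97,0],
    [-1,0,0,-97,0]
  ]
}}

```text
time_s: 40.63
eef_pos: [0.4887, -0.2976, 0.075]
ee_rot: [0.003, 0.743, 0.67, 0.0]
wrist_force: [-5.5, 4.9, 28.5]
grip_width: 0.002
grasp_force: 14.4
```

Call:
{"api": "play_rows", "payload": {
  "motion": [
    [-1,0,0,15,0],
    [-1,0,0,35,0],
    [-1,0,0,55,0],
    [-1,0,0,75,0],
    [-1,0,0,90,0],
    [-1,0,0,97,0],
    [-1,0,0,97,0],
    [-1,0,0,97,0],
    [-1,0,0,97,0],
    [-1,0,0,97,0],
    [-1,0,0,97,0],
    [-1,0,0,97,0]
  ]
}}

```text
time_s: 41.63
eef_pos: [0.4869, -0.2964, 0.1669]
ee_rot: [-0.001, 0.743, 0.67, -0.0]
wrist_force: [1.0, -0.6, -0.5]
grip_width: 0.003
grasp_force: 0.0
```

Call:
{"api": "play_rows", "payload": {
  "motion": [
    [-1,0,0,-15,0],
    [-1,0,0,-32,0],
    [-1,0,0,-50,0],
    [-1,0,0,-66,0],
    [-1,0,0,-80,0],
    [-1,0,0,-89,0],
    [-1,0,0,-94,0],
    [-1,0,0,-97,0],
    [-1,0,0,-97,0],
    [-1,0,0,-97,0],
    [-1,0,0,-97,0]
  ]
}}

```text
time_s: 42.55
eef_pos: [0.4887, -0.2976, 0.075]
ee_rot: [0.003, 0.743, 0.67, 0.0]
wrist_force: [-5.9, 5.0, 28.5]
grip_width: 0.001
grasp_force: 14.3
```

Call:
{"api": "play_rows", "payload": {
  "motion": [
    [-1,0,0,15,0],
    [-1,0,0,35,0],
    [-1,0,0,55,0],
    [-1,0,0,75,0],
    [-1,0,0,90,0],
    [-1,0,0,110,0],
    [-1,-50,0,140,0],
    [-1,-90,0,150,0],
    [-1,-90,0,150,0],
    [-1,-90,0,150,0],
    [-1,-90,0,150,0],
    [-1,-90,0,150,0]
  ]
}}

```text
time_s: 43.55
eef_pos: [0.3978, -0.2968, 0.2204]
ee_rot: [0.0, 0.743, 0.67, 0.0]
wrist_force: [0.1, 0.5, 0.8]
grip_width: -0.002
grasp_force: 0.0
```

```bash
python3 - <<'E'
from h import *
show()
f,K,T=grab("top"); f2,_,_=grab("side")
a=cv2.resize(f[190:290,165:265],(400,400),interpolation=cv2.INTER_CUBIC); b=cv2.resize(f2[100:340,200:440],(400,400))
cv2.imwrite("pics/final.png",np.hstack([a,b])[:,:,::-1])
for th in(0,.1,.2):
    w=np.radians(171.4)-th; e=np.array([np.cos(w),np.sin(w)])*.023
    print(th,[((proj(K,T,[*(np.array([.4286,.3028])+s*e),.056])-[165,190])*4).round() for s in(1,0,-1)])
E
```

```text
tcp [ 397.8 -296.8  220.4] t 43.5 yaw 84.1 q [-0.87  0.17  1.68  0.    1.3  -0.76] gw -0.002
top 209.4 224.9 [ 27  23 479] [(34, [547.0, 294.0]), (52, [547.0, 292.0]), (70, [547.0, 290.0]), (88, [547.0, 288.0])]
side 285.2 161.2 [ 23  24 474] [(34, [550.0, 327.0]), (52, [548.0, 313.0]), (70, [547.0, 299.0]), (88, [545.0, 284.0])]
0 [array([143., 342.]), array([149., 309.]), array([154., 276.])]
0.1 [array([140., 342.]), array([149., 309.]), array([158., 277.])]
0.2 [array([137., 341.]), array([149., 309.]), array([161., 278.])]
```

View pics/final.png

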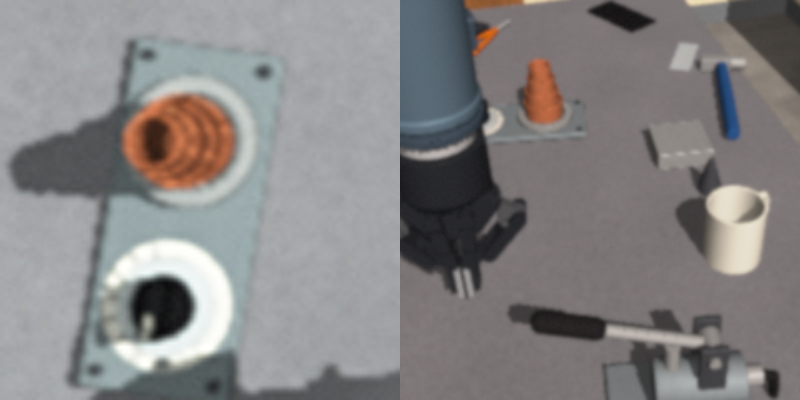

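The final view shows the cups nested and upright and the lever up. The knob mark runs from about (150,315) to (144,338), which matches zero, and the mug, block and cone look undisturbed.

```bash
python3 -c "from cell import arm; print(arm.close_job())"
```

```text
the job is handed in; nothing more can be done
None
```

I nested all four cups present (cup1 to cup4; cup5 was absent) in the collar, turned the knob back to its zero stop, pumped the lever four full strokes, and handed the job in at about 44 s; the hand-in returned no verdict.

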